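# Start the lamp foot's wing screw by feel and hold it

## Task

The big wing screw of the desk lamp's foot is standing in the mouth of its threaded socket with its thread not yet caught. Without lifting it out, turn it backward (counter-clockwise seen from above) until you feel it drop into the thread, then turn it forward (clockwise) one full turn so that it is started, and finish still gripping it by its wing, upright, so that the lamp arm can be slid under its head; leave the bottles and the figure holder alone.

Things in the scene. Friction and masses are not known exactly. Their poses are not given: they have to be found in the camera images.
- foot: lamp foot fixed to the desk, at any yaw within 1.2 rad: dark steel plate 170 (x) x 110 (y) x 8 mm with a grey round threaded socket, 48 mm outside diameter, upright at its middle. Origin: on the desk at the plate's middle, on the socket's axis; z up, x along the plate's long side.
- foot_rim (a point): centre of the socket's mouth at its rim, 64 mm above the desk. Inside is a coarse right-hand two-start thread: 16 mm down per full forward (clockwise from above) turn. Its two entries lie on the foot's +x and -x sides.
- foot_ledge (a point): on the socket's axis at the height of the flat ledge in the mouth, 56 mm above the desk. The ledge runs clockwise from each entry to an upright stop, so forward turning at first meets the stop and cannot catch the thread. A screw turned backward on the ledge falls 8 mm at the entry and cannot turn further backward.
- screw: loose upright wing screw, 110 to 210 g, 90 mm tall: steel shank 22 mm in diameter, black collar 30 mm in diameter at 58 to 64 mm, black wing 60 (x) x 14 (y) x 26 mm from 64 to 90 mm above its origin. Origin: centre of the shank's lower end; x along the wing. Origin above the foot's origin: 44 mm at the start, 36 after the drop, 20 after one turn forward.
- screw_lugs (a point): on the screw's axis, 12 mm above its origin, at the underside of its two lugs (the thread's leading ends, under the wing's +x and -x ends). It can drop when the wing lies along the foot's x, either way round, within about 0.15 rad; at the start the wing is 0.8 to 2.0 rad clockwise of that. It falls by its own weight when let go over the entry.
- screw_grip (a point): grip point inside the wing on the screw's axis, 80 mm above its origin, 10 mm below the wing's top; grip from above across the 14 mm thickness. 124 mm above the desk at the start, 100 at the end. The screw turns easily, has 1.5 mm play up and down and 1 mm sideways, and stays put in the thread when let go; while turning it in the thread the gripper must follow it down 2.5 mm per radian
- wing_end (a point): middle of the wing's +x end face, 30 mm from the screw's axis, 77 mm above its origin; turned backward to the drop it points along the foot's +x (forcing the screw forward past the stop would bring it to -x: wrong)
- wash_bottle: white plastic bottle 60 mm in diameter, 150 mm tall, standing; origin under its centre; leave it alone
- paint_pot: small paint jar 34 mm in diameter, 60 mm tall, standing; origin under its centre; leave it alone
- figure_holder: black painting handle 42 mm in diameter with a small grey figure on top, 100 mm tall, standing; origin under its centre; leave it alone
Mind the look-alikes: they are no part of the job. What is shaped like the screw but purple, turquoise or white is not meant.

How it is judged:
By the outcome, as a careful person would: the job done as asked, in the order asked, and still so for the second after the job is handed in, while the arm keeps its last pose, push and grip.
It also fails if it takes over 72 s, if anything falls off the work surface, if the arm or the gripper's body presses on something with over 40 N, if the wrist force passes 120 N, or if a joint passes its speed limit or range.

## Robot

A 6-joint arm with a two-finger parallel gripper is mounted at the origin on the work surface. World frame = base frame: x ahead of the robot, y to its left, z up, the work surface at z = 0. Lengths are in m, angles in rad, forces in N, time in s.
With the tool pointing down it reaches from about 0.3 to 1 m from the base axis. Payload 5.1 kg.
Tool frame: the origin (TCP) lies on the centre line of the jaws, within the pads' length; the fingertips stand 25 mm ahead of it and the grasp point (between the pads) lies 6 mm ahead of it (bot.tip_extent is the distance from the TCP to the fingertips, in m); z points along the fingers, y is the line along which they close (so a half turn about z gives the same grasp; the last joint's range is limited). The gripper opens to 95 mm and grips with 3 to 60 N. Pads are 20 mm wide; open, the fingers measure 119 mm over their backs; the gripper's body (75 mm by 180 mm) begins 59 mm behind the grasp point.
Start: joints at [1.03, 0.124, 1.65, -0, 1.367, -0.083], TCP at [0.287, 0.583, 0.24] pointing down, gripper open.
Joint ranges: [-2.61, 2.61], [-1.02, 2.33], [0.03, 2.71], [-1.35, 4.49], [0.32, 2.68], [-2.91, 2.91]. Speed limits (rad/s): [2.57, 2.57, 3.14, 3.14, 3.14, 3.14].

## Interface

Orientations are given as a unit quaternion [w, x, y, z].
In Python, from plant import bot, viewer, hand_in gives the robot as it stands. The module is installed in compiled form; this text tells all that it offers.
- The arm moves only by the tool step_arm, never from a script. Its argument "plan" is a list of rows, each a list of 6 numbers: the shift along the tool's x, y, z in cm, then the turn, a rotation vector about the tool's x, y, z in degrees. In form: [[tx, ty, tz, wx, wy, wz], ...]. A call has 1 to 12 rows; each row is the pose to reach, as a shift and turn from the pose commanded when the call began, along the tool's axes at that moment; what a row does not reach only later rows make up. A row lasts 1/8 s, in which the tool goes at most 62.5 mm and 10.7 degrees, less where a joint would pass 70% of its speed; a pose out of reach is approached as far as the arm can. A call with a gripper value outside its range is refused whole. "grip" is the opening, from 0 (shut) to 1 (fully open), set as the call begins (left out, the last holds). The fingers move at their own pace and stop on an object; "force" is the grip in N (left out, the last holds). Time passes only in rows, so rows that repeat a pose let the fingers close. It gives the time, the measured TCP pose, the force, the opening and the grip force at its end, in the units of the state.
- bot.get_state(): the state, without advancing time (a new reading comes with each control period).
- viewer.camera(name): name is "side" or "top"; returns a dict with "img" (420x560x3 uint8, red, green, blue), "camera_matrix" (3x3 intrinsics, pixels), "k1" (the pictures are not rectified: a ray, as slopes to the right and down, at radius r is drawn at 1 + k1 r^2 times it, then the intrinsics apply), "world_to_cam" (4x4, takes a point from world to camera coordinates). Camera axes: x right, y up, looking along -z (the intrinsics and any distortion apply to the point x, -y, -z); pixel columns grow to the right and rows downward; lengths in m; the calibration is good to about 2 mm. A picture is of the moment at which its call begins. There is no depth.
- hand_in(): hands the job in; it is judged then, once.
The state is a dict: "t": time; "joints": joint angles; "qd": joint speeds; "tau": joint torques, N m; "ee_pos": TCP position; "tcp_rot": TCP orientation; "contact_force": force on the tool from outside, world axes, zero at the start; "wrist_torque": the same for the moment, N m; "opening": finger opening in m; "finger_force": force on a finger pad.
Only numpy, scipy, OpenCV 4.12 (cv2) and the standard library are available. Lean on these libraries where they do the work, as an engineer would, in place of code of your own. Each camera call takes 0.05 s, during which the arm holds its last target. There are 200 camera calls.

## Working session

There is one attempt and no reset: what is moved stays moved. The work goes in short steps, Python scripts to look and compute and a tool call to move; the robot and the scene stay as the last step left them, time stands still between calls to the robot, and variables do not carry over. Pictures are saved under pics/ and viewed, at most 10 in all, crops included, and the job is handed in when it is done.

Besides the shell and the picture viewer there is one more tool, called after "Call:" as name(argument=value, ...) on one line, values as JSON. step_arm: Moves the arm, as the interface text tells. Its arguments: {"type":"object","properties":{"plan":{"type":"array","items":{"type":"array","items":{"type":"number"}}},"grip":{"type":"number"},"force":{"type":"number"}},"required":["plan"]}

```bash
mkdir -p pics
cat > h.py <<'E'
import numpy as np, cv2
from plant import bot, viewer
def snap(n):
    c=viewer.camera(n); return c
def ray(c,u,v):
    K=np.array(c["camera_matrix"]);x=(u-K[0,2])/K[0,0];y=(v-K[1,2])/K[1,1]
    rd=np.hypot(x,y);r=rd
    for _ in range(20): r=rd/(1+c["k1"]*r*r)
    s=r/rd if rd>0 else 1
    T=np.array(c["world_to_cam"]);R=T[:3,:3]
    d=R.T@np.array([x*s,-y*s,-1]);o=-R.T@T[:3,3];return o,d
def onz(c,u,v,z):
    o,d=ray(c,u,v);return o+d*(z-o[2])/d[2]
def proj(c,p):
    T=np.array(c["world_to_cam"]);q=T[:3,:3]@np.array(p)+T[:3,3]
    x,y=q[0]/-q[2],-q[1]/-q[2];f=1+c["k1"]*(x*x+y*y);K=np.array(c["camera_matrix"])
    return K[0,0]*x*f+K[0,2],K[1,1]*y*f+K[1,2]
E
python3 - <<'E'
from h import *
for n in("top","side"):
    c=snap(n);cv2.imwrite(f"pics/{n}0.png",c["img"][:,:,::-1]);print(n,ray(c,280,210),c["k1"],c["camera_matrix"][0][0])
s=bot.get_state();print(s["ee_pos"],s["tcp_rot"],s["opening"],s["t"])
E
```

```text
top (array([ 0.34920979, -0.00400664,  1.32211321]), array([ 0.19297769, -0.00659033, -0.98119387])) -0.1534883946140194 498.03303859708205
side (array([ 0.12339718, -0.46156249,  0.72259555]), array([ 0.4828913 ,  0.51726816, -0.70687718])) -0.08493890228372203 415.0851789183599
[0.28703804 0.58260304 0.23853754] [-2.88263996e-04  2.26911760e-01  9.73914892e-01 -8.68195456e-04] 0.09506591257610712 0.1
```

View pics/top0.png

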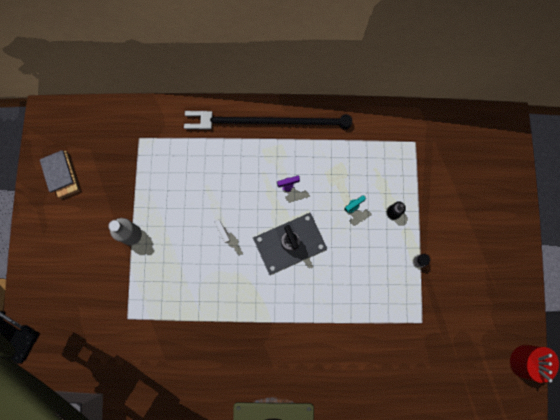

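View pics/side0.png

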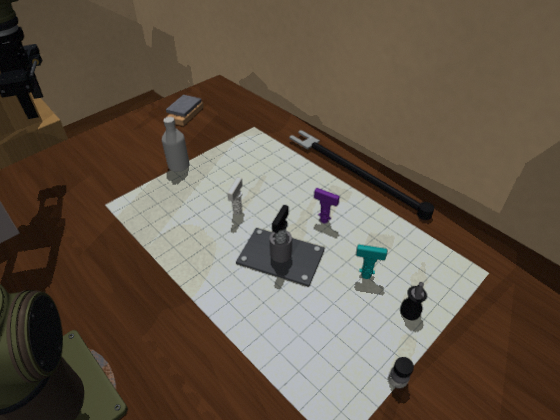

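Candidates in the top view are the black wing in the foot (291,238), purple (288,184), turquoise (355,205) and white (228,235). By the description I choose the black one standing in the grey socket. In the side view it is at (281,218). Next I check it in a close crop and measure it.

```bash
cat > m.py <<'E'
from h import *
c=snap("top");im=c["img"];hsv=cv2.cvtColor(im,cv2.COLOR_RGB2HSV)
V=hsv[:,:,2].astype(int)
m=np.zeros(V.shape,np.uint8);m[205:285,240:340]=1
dark=((V<110)&(m>0)).astype(np.uint8)
cs,_=cv2.findContours(cv2.morphologyEx(dark,cv2.MORPH_OPEN,np.ones((5,5))),0,2)
k=max(cs,key=cv2.contourArea);r=cv2.minAreaRect(k);b=cv2.boxPoints(r);print(r)
P=np.array([onz(c,u,v,.008) for u,v in b]);print(P.round(4),[np.linalg.norm(P[i]-P[i-1]).round(4) for i in range(4)])
print("foot ctr",P.mean(0))
for i in range(2):
    d=P[i+1]-P[i];print("edge yaw",np.arctan2(d[1],d[0]),np.linalg.norm(d))
blk=((V<32)&(m>0)).astype(np.uint8)
cs,_=cv2.findContours(blk,0,2)
for k in cs:
    if cv2.contourArea(k)>25: print("blk",cv2.contourArea(k),cv2.minAreaRect(k))
a=cv2.resize(im[205:285,240:340],None,fx=6,fy=6,interpolation=cv2.INTER_CUBIC)
s=snap("side");bb=cv2.resize(s["img"][190:290,230:330],(480,480),interpolation=cv2.INTER_CUBIC)
g=np.hstack([a,bb])[:, :,::-1];g=cv2.resize(g,None,fx=800/g.shape[1],fy=800/g.shape[1]);g=np.clip(g.astype(float)*1.6,0,255)
cv2.imwrite("pics/crop1.png",g)
E
python3 m.py
```

```text
((289.9310607910156, 243.67245483398438), (41.6241455078125, 63.15839385986328), 66.80140686035156)
[[ 0.5335  0.059   0.008 ]
 [ 0.603  -0.0956  0.008 ]
 [ 0.5001 -0.1394  0.008 ]
 [ 0.4325  0.0137  0.008 ]] [np.float64(0.1107), np.float64(0.1695), np.float64(0.1118), np.float64(0.1674)]
foot ctr [ 0.51727898 -0.04057745  0.008     ]
edge yaw -1.1480072348317838 0.1695298493909666
edge yaw -2.7396752480004682 0.11180534679966071
blk 151.5 ((290.7000427246094, 237.90003967285156), (25.491174697875977, 10.28591251373291), 63.43495178222656)[ WARN:0@4.075] global loadsave.cpp:1063 imwrite_ Unsupported depth image for selected encoder is fallbacked to CV_8U.
```

View pics/crop1.png

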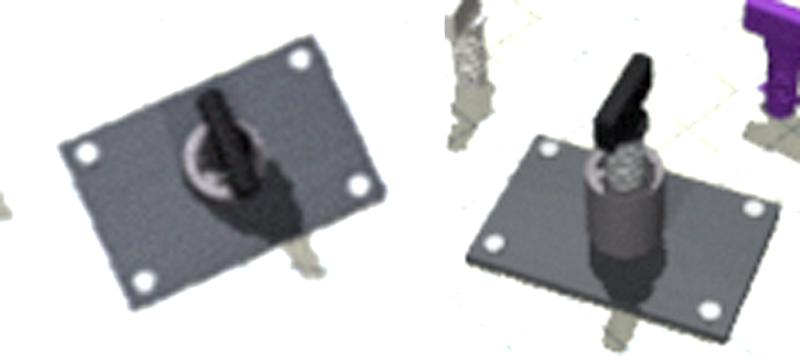

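The crop confirms the black wing screw standing in the grey socket on the steel plate. The wing runs from about (208,95) to (248,190) in the left half of the crop. The plate measures 169 x 111 mm, which matches the given size. Foot yaw is about -1.148 and the wing is about 1.5 rad clockwise of it. I'll refine the axis and work out the move.

```bash
cat >> h.py <<'E'
def Rq(q):
    w,x,y,z=q
    from scipy.spatial.transform import Rotation as S
    return S.from_quat([x,y,z,w]).as_matrix()
def wing(n,zt,win,th=32):
    c=snap(n);V=c["img"].max(2).astype(int)
    m=np.zeros(V.shape,np.uint8);m[win[0]:win[1],win[2]:win[3]]=1
    blk=((V<th)&(m>0)).astype(np.uint8)
    k=max(cv2.findContours(blk,0,2)[0],key=cv2.contourArea)
    W=np.array([onz(c,u,v,zt)[:2] for u,v in k[:,0,:].astype(float)]).astype(np.float32)
    return c,k,cv2.minAreaRect(W*1000)
def go(p,yawy):
    """shift (cm) and turn about tool z (deg) to TCP p with closing line at yawy"""
    s=bot.get_state();R=Rq(s["tcp_rot"]);y=np.arctan2(R[1,1],R[0,1])
    print("tcp",s["ee_pos"].round(4),"yawy",round(y,4),"q",np.round(s["joints"],2),"F",np.round(s["contact_force"],2),"M",np.round(s["wrist_torque"],3),"open",round(s["opening"],4),"t",round(s["t"],2))
    print("shift cm",(R.T@(np.array(p)-s["ee_pos"])*100).round(2),"wz deg",-np.degrees(yawy-y).round(2),"tilt x,y",R[:2,2].round(4))
E
python3 - <<'E'
from h import *
for z in(.134,.121):
    c,k,r=wing("top",z,(205,285,240,340));print(z,r)
c,k,r=wing("side",.134,(190,290,230,330));print("side",r)
t=snap("top");s=snap("side")
f=(.5173,-.0406)
for z in(.134,.064): print(z,"proj top",proj(t,(*f,z)),"side",proj(s,(*f,z)))
print("side blk bbox",cv2.boundingRect(k),cv2.minAreaRect(k))
for u,v,n in((288,184,"purple"),(355,205,"turq"),(122,228,"bottle"),(228,235,"white")): print(n,onz(t,u,v,.08))
go((.517,-.040,.22),-1.11)
E
```

```text
0.134 ((514.49609375, -38.24034881591797), (61.29597473144531, 24.849321365356445), 32.708702087402344)
0.121 ((516.9676513671875, -38.14915466308594), (61.330196380615234, 26.24496841430664), 27.308530807495117)
side ((509.1244812011719, -48.0734748840332), (71.87720489501953, 25.813631057739258), 42.049591064453125)
0.134 proj top (np.float64(291.558447341403), np.float64(236.8819456806765)) side (np.float64(280.39571052543164), np.float64(214.5238372967655))
0.064 proj top (np.float64(290.6815675495765), np.float64(240.7234647568857)) side (np.float64(280.67694081154343), np.float64(237.81405131030164))
side blk bbox (273, 206, 15, 27) ((279.9180908203125, 218.90167236328125), (13.218217849731445, 26.7985782623291), 5.194429397583008)
purple [ 0.66186213 -0.03209677  0.08      ]
turq [ 0.6091816  -0.20412976  0.08      ]
bottle [0.54117731 0.39126332 0.08      ]
white [0.52752322 0.11793849 0.08      ]
tcp [0.2873 0.583  0.2396] yawy 1.113 q [ 1.03  0.12  1.65 -0.    1.37 -0.08] F [ 0.97 -0.72  0.  ] M [ 0.012 -0.002  0.028] open 0.0951 t 0.45
shift cm [-48.14 -45.73   1.96] wz deg 127.37 tilt x,y [-0.0001 -0.0001]
```

Call:
step_arm(plan=[[-48.1,-45.7,2.0,0,0,126],[-48.1,-45.7,2.0,0,0,126],[-48.1,-45.7,2.0,0,0,126],[-48.1,-45.7,2.0,0,0,126],[-48.1,-45.7,2.0,0,0,126],[-48.1,-45.7,2.0,0,0,126],[-48.1,-45.7,2.0,0,0,126],[-48.1,-45.7,2.0,0,0,126],[-48.1,-45.7,2.0,0,0,126],[-48.1,-45.7,2.0,0,0,126],[-48.1,-45.7,2.0,0,0,126],[-48.1,-45.7,2.0,0,0,126]], grip=0.6, force=8)

```text
t: 1.95
ee_pos: [0.5173, -0.0421, 0.2196]
tcp_rot: [0.0, 0.972, 0.236, -0.0]
contact_force: [0.8, -0.0, -0.3]
opening: 0.0573
finger_force: 0.0
```

```bash
python3 -c "
from h import *
go((.517,-.040,.137),-1.08)
s=snap('side')['img'];t=snap('top')['img']
g=np.hstack([cv2.resize(t[190:290,240:340],(400,400)),cv2.resize(s[140:290,205:355],(400,400))])
cv2.imwrite('pics/a1.png',g[:,:,::-1])"
```

```text
tcp [ 0.5173 -0.0421  0.2196] yawy -1.0951 q [-0.18 -0.16  1.96 -0.    1.34  0.91] F [ 0.84 -0.03 -0.26] M [-0.046  0.187  0.006] open 0.0573 t 1.95
shift cm [ 0.07 -0.21  8.26] wz deg -0.87 tilt x,y [-0.0001 -0.0003]
```

View pics/a1.png

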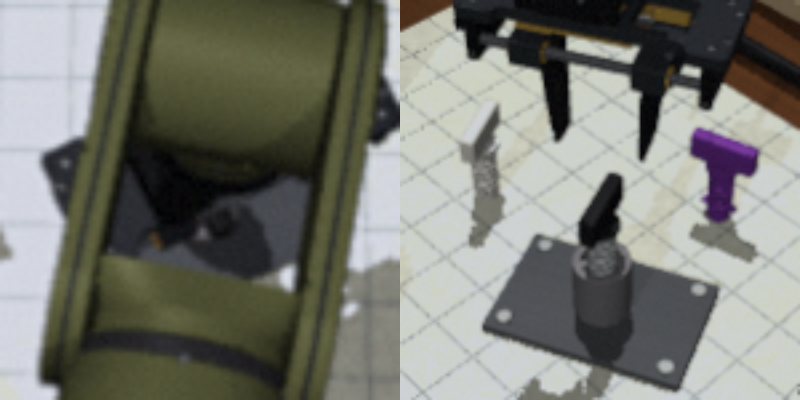

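The left half is hidden by the arm. In the right half the open fingertips at (560,140) and (645,155) straddle the wing top at (610,180), squarely across it. I descend.

Call:
step_arm(plan=[[0.1,-0.2,3,0,0,-1],[0.1,-0.2,5,0,0,-1],[0.1,-0.2,6.5,0,0,-1],[0.1,-0.2,7.5,0,0,-1],[0.1,-0.2,8.2,0,0,-1],[0.1,-0.2,8.2,0,0,-1]])

```text
t: 2.8
ee_pos: [0.5167, -0.0372, 0.1374]
tcp_rot: [-0.0, 0.969, 0.249, -0.0]
contact_force: [-1.0, 0.5, 0.6]
opening: 0.0571
finger_force: 0.0
```

Call:
step_arm(plan=[[0,0,0,0,0,0],[0,0,0,0,0,0],[0,0,0,0,0,0],[0,0,0,0,0,0],[0,0,0,0,0,0],[0,0,0,0,0,0],[0,0,0,0,0,0],[0,0,0,0,0,0]], grip=0, force=8)

```text
t: 3.8
ee_pos: [0.5168, -0.0373, 0.1377]
tcp_rot: [0.0, 0.969, 0.248, 0.0]
contact_force: [0.7, -0.1, 0.5]
opening: 0.0141
finger_force: 8.0
```

```bash
python3 -c "
from h import *
go((.517,-.040,.137),-1.08)
s=snap('side')['img']
cv2.imwrite('pics/a2.png',cv2.resize(s[140:290,205:355],(450,450))[:,:,::-1])"
```

```text
tcp [ 0.5168 -0.0373  0.1377] yawy -1.0686 q [-0.18 -0.08  2.04 -0.    1.19  0.89] F [ 0.67 -0.09  0.52] M [-0.275  0.089 -0.03 ] open 0.0141 t 3.8
shift cm [-0.11  0.24  0.07] wz deg 0.65 tilt x,y [ 0.0002 -0.0002]
```

View pics/a2.png

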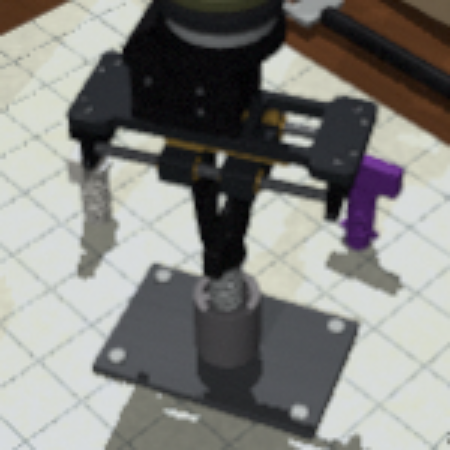

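The view shows the wing gripped between the fingertips at (222,265), with an opening of 14.1 mm that matches its thickness. The screw is still in the socket. I turn it backward about 85°.

Call:
step_arm(plan=[[-0.1,0.1,0,0,0,-5],[-0.1,0.1,0,0,0,-13],[-0.1,0.1,0,0,0,-21],[-0.1,0.1,0,0,0,-29],[-0.1,0.1,0,0,0,-37],[-0.1,0.1,0,0,0,-45],[-0.1,0.1,0,0,0,-53],[-0.1,0.1,0,0,0,-60],[-0.1,0.1,0,0,0,-67],[-0.1,0.1,0,0,0,-74],[-0.1,0.1,0,0,0,-80],[-0.1,0.1,0,0,0,-84]])

```text
t: 5.35
ee_pos: [0.5168, -0.0387, 0.1377]
tcp_rot: [0.001, 0.553, 0.833, 0.0]
contact_force: [1.4, -0.4, -0.6]
opening: 0.014
finger_force: 8.0
```

Call:
step_arm(plan=[[0,0,0,0,0,-1],[0,0,0,0,0,-1],[0,0,0,0,0,-1]])

```text
t: 5.72
ee_pos: [0.5166, -0.0386, 0.1377]
tcp_rot: [0.0, 0.547, 0.837, 0.0]
contact_force: [2.4, 0.1, -1.5]
opening: 0.0142
finger_force: 8.0
```

```bash
python3 -c "
from h import *
go((.517,-.040,.137),.424)
s=snap('side')['img']
cv2.imwrite('pics/a3.png',cv2.resize(s[140:290,205:355],(450,450))[:,:,::-1])"
```

```text
tcp [ 0.5166 -0.0386  0.1377] yawy 0.4143 q [-0.18 -0.08  2.04  0.    1.19 -0.59] F [ 2.44  0.11 -1.52] M [-0.13  -0.546 -0.05 ] open 0.0142 t 5.72
shift cm [-0.15 -0.02  0.07] wz deg -0.56 tilt x,y [0.0007 0.0001]
```

Call:
step_arm(plan=[[0,0,0,0,0,0],[0,0,0,0,0,0],[0,0,0,0,0,0],[0,0,0,0,0,0],[0,0,0,0,0,0],[0,0,0,0,0,0]], grip=0.4)

```text
t: 6.52
ee_pos: [0.5163, -0.0386, 0.1376]
tcp_rot: [-0.0, 0.546, 0.838, -0.0]
contact_force: [-0.5, 0.0, 0.4]
opening: 0.038
finger_force: 0.0
```

```bash
python3 -c "
from h import *
go((.517,-.040,.1297),.424)
s=snap('side')['img']
a=cv2.imread('pics/a3.png')
g=np.hstack([a,cv2.resize(s[140:290,205:355],(450,450))[:,:,::-1]])[150:400];cv2.imwrite('pics/a4.png',g[:,:800] if 0 else cv2.resize(g,(800,222)))"
```

```text
tcp [ 0.5163 -0.0386  0.1376] yawy 0.4149 q [-0.18 -0.08  2.04 -0.    1.19 -0.59] F [-0.52  0.04  0.41] M [-0.035 -0.022  0.025] open 0.038 t 6.53
shift cm [-0.16  0.01  0.79] wz deg -0.52 tilt x,y [-0.0001  0.    ]
```

View pics/a4.png

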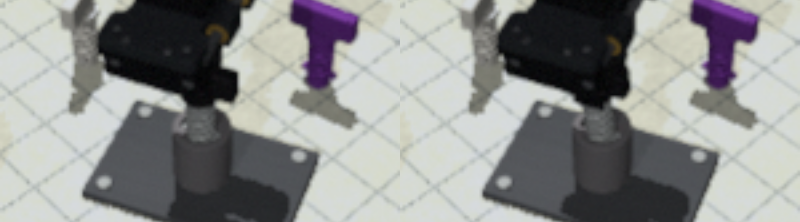

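In both halves the gripper is over the socket and the shank shows below the collar at about (201,115) on the left and (602,118) on the right. A drop is hard to judge by eye, so I measure the collar's lower edge in both.

```bash
python3 -c "
from h import *
a=cv2.resize(cv2.imread('pics/a3.png'),(150,150),interpolation=cv2.INTER_AREA).mean(2)
c=snap('side');b=c['img'][140:290,205:355].mean(2)
for z in (.10,.102,.094,.064,.128,.12): print(z,np.round(proj(c,(.517,-.0395,z)),1)-[205,140])
for n,x in(('before',a),('after',b)): print(n); print(x[76:112,71:82].round(0).astype(int))
t=c['img']
"
```

```text
0.1 [75.1 86. ]
0.102 [75.  85.3]
0.094 [75.1 88. ]
0.064 [75.2 97.6]
0.128 [74.9 76.4]
0.12 [75.  79.2]
before
[[ 21  20  13   9   7   9   7   7  10  10  11]
 [ 19  14  11   7   8   7   6   9  11  13  11]
 [ 12   9   6   7   7   9   8   8  13  17  16]
 [ 14  12   8   3   4   9   7   8  14  18  19]
 [ 23  15   8   6   7   8   6   8   9  12  16]
 [ 39  28  11   8   9   8   5   7  10  13  13]
 [ 40  30  13   9   6   7   8  11  12  15  13]
 [ 26  18  10  11   7   8   8  10  11  14  12]
 [  8   9  10  10  11  10   9  10  10  13  13]
 [  8   8  11  13  16  14   9   9  11  13  14]
 [ 10   9  12  11  12   9  10   9  11  16  21]
 [ 10  11  10  11  12  12  13  12  14  50  82]
 [ 13  11  12  11  12  13  12  12  23  94 148]
 [ 36  24  21  20  18  20  26  30  45 112 173]
 [ 66  59  54  48  51  55  58  60  69  96 139]
 [ 83  87  85  80  83  86  83  79  78  72  74]
 [ 86  90  92  92  92  91  89  85  76  63  53]
 [ 89  93  93  94  97 101  97  84  80  68  51]
 [ 90  92  92  92  96 103  97  84  84  69  50]
 [ 87  87  91  93  90  91  95  92  82  62  49]
 [ 91  95 101 106 102  97  97  92  78  65  49]
 
[... 1703 characters left out ...]
  97 101  94  91  95  95  85  73  60  50]
 [ 91  94  95  98 103 103  95  84  73  58  49]
 [ 89  91  91  93 103 101  86  89  80  66  68]
 [ 80  87  91  86  83  95  95  89  79  77  89]
 [ 85  97 101 105 103  95  92  82  82  84  85]
 [ 73  90  94 102 104  90  78  79  79  76  65]
 [ 55  54  61  67  68  71  70  63  59  61  63]
 [ 67  60  62  63  61  59  61  62  65  66  64]
 [ 69  69  69  67  68  67  67  66  66  65  62]
 [ 65  68  72  70  68  69  67  65  63  60  58]
 [ 65  66  65  66  65  64  65  62  62  60  59]
 [ 66  67  64  65  65  66  65  63  61  60  58]
 [ 64  66  66  65  66  65  64  64  61  59  57]
 [ 63  66  65  67  66  64  64  61  59  58  57]
 [ 65  67  65  64  63  64  62  62  61  60  57]]
```

```bash
python3 -c "
from h import *
a=cv2.imread('pics/side0.png')[140:290,205:355].mean(2)
c=snap('side');b=c['img'][140:290,205:355].mean(2)
for z in (.102,.094):
  for o in (0,1): print(z,o,np.round(proj(c,(.517-.0104*o,-.0395-.011*o,z)),1)-[205,140])
print(a[76:104,66:86].round(0).astype(int));print(b[76:104,66:86].round(0).astype(int))
cv2.imwrite('pics/a5.png',np.hstack([cv2.resize(x[60:120,50:100],(400,480),interpolation=cv2.INTER_CUBIC)*2 for x in(a,b)]).clip(0,255))
"
```

```text
0.102 0 [75.  85.3]
0.102 1 [75.1 90.8]
0.094 0 [75.1 88. ]
0.094 1 [75.1 93.5]
[[184 185 185 184 158  88  27  28  31  29  27  18   7   4   8  17 111 168
  183 182]
 [184 185 183 171 118  26  26  32  32  32  23   8   7   5   4  53 134 180
  181 183]
 [185 184 177 132  43  29  31  30  32  26  15  10   4   6  39 108 157 172
  176 182]
 [183 184 158  92  26  30  32  32  31  21  10   3   5   5  66 145 181 166
  163 175]
 [184 173 124  42  29  31  30  29  27  15   6   4   2   8  51 123 171 175
  165 165]
 [185 149  59  26  26  32  35  28  18   7   5   8   6   4  11  53 139 182
  183 177]
 [173 119  28  30  29  33  32  25  12   2   7   2   9   7   9  15 118 175
  184 185]
 [139  49  25  29  31  33  29  10   7   9   2   2   6  11  16  26  99 160
  184 183]
 [133  41  18  21  24  27  21  11   8   1   2   3   1   8  19  30  99 161
  181 180]
 [144  39  14  12  13  14  11   8   6   5   8   7  10  12  28  25  98 161
  179 174]
 [139  37   7  11  10   4  11   4   8   3   7   6  14  19  28  46 115 167
  179 177]
 [131  38  10   7   6   7   9   8  10   8  10  13  13  13  17  92 153 173
  175 177]

[... 3159 characters left out ...]
  83  79  95  97  99  93  91  96  95  86  74  61  49  62  62
   62  61]
 [ 85  99 102  97  80  91  95  95  98 102 103  94  85  73  58  50  58  62
   62  61]
 [ 61  61  59  64  78  89  92  91  93 103 103  87  89  79  66  68  64  61
   59  62]
 [ 63  59  59  59  67  80  85  92  87  84  95  94  87  78  80  90  80  61
   62  59]
 [ 64  61  57  51  62  85 100 102 106 103  96  91  84  84  85  86  81  62
   63  56]
 [ 61  65  63  56  55  73  90  94 103 104  90  78  78  78  76  65  64  65
   60  48]
 [ 58  65  65  63  58  55  54  62  65  69  69  69  61  58  62  65  65  62
   52  45]][ WARN:0@2.490] global loadsave.cpp:1063 imwrite_ Unsupported depth image for selected encoder is fallbacked to CV_8U.
```

View pics/a5.png

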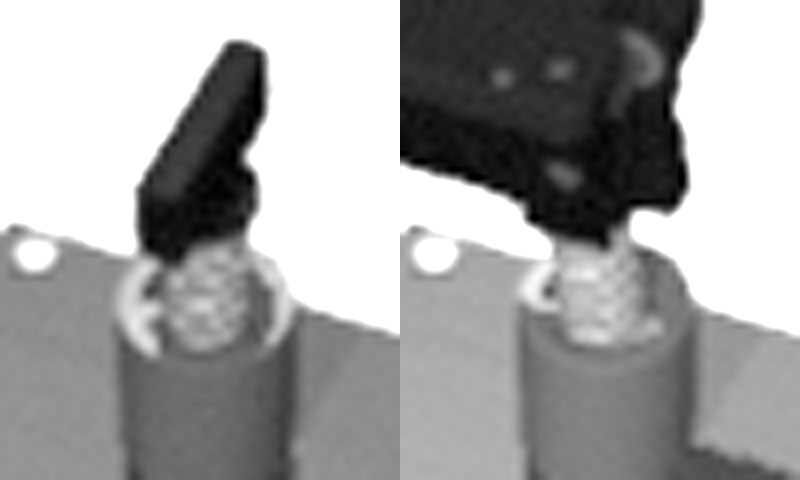

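The left half is the start. In the right half the collar's lower edge is still at about row 240, and a lug is showing at (655,325) on the +x side, near the rim. It has not dropped yet. I regrip and go a little further backward, feeling the torque.

Call:
step_arm(plan=[[0,0,0,0,0,0],[0,0,0,0,0,0],[0,0,0,0,0,0],[0,0,0,0,0,0],[0,0,0,0,0,0],[0,0,0,0,0,0]], grip=0, force=4)

```text
t: 7.42
ee_pos: [0.5164, -0.0385, 0.1377]
tcp_rot: [0.0, 0.546, 0.838, 0.0]
contact_force: [0.6, 0.3, -1.6]
opening: 0.0142
finger_force: 4.0
```

```bash
python3 -c "
from h import *
go((.517,-.040,.1297),.424)"
```

```text
tcp [ 0.5164 -0.0385  0.1377] yawy 0.4148 q [-0.18 -0.08  2.04  0.    1.19 -0.59] F [ 0.61  0.34 -1.64] M [ 0.184 -0.161 -0.019] open 0.0142 t 7.42
shift cm [-0.16 -0.01  0.8 ] wz deg -0.53 tilt x,y [0.0002 0.0002]
```

Call:
step_arm(plan=[[0,0,0,0,0,-2],[0,0,0,0,0,-4],[0,0,0,0,0,-6],[0,0,0,0,0,-6],[0,0,0,0,0,-6]])

```text
t: 8.05
ee_pos: [0.5164, -0.0386, 0.1376]
tcp_rot: [-0.0, 0.502, 0.865, 0.0]
contact_force: [0.3, 1.1, -1.5]
opening: 0.0143
finger_force: 4.0
```

```bash
python3 -c "
from h import *
go((.517,-.040,.1297),.424)"
```

```text
tcp [ 0.5164 -0.0386  0.1376] yawy 0.5195 q [-0.18 -0.08  2.04  0.    1.19 -0.7 ] F [ 0.33  1.06 -1.52] M [ 0.214 -0.236 -0.038] open 0.0143 t 8.05
shift cm [-0.16 -0.01  0.79] wz deg 5.47 tilt x,y [-0.      0.0001]
```

Call:
step_arm(plan=[[0,0,0,0,0,0],[0,0,0,0,0,0],[0,0,0,0,0,0],[0,0,0,0,0,0],[0,0,0,0,0,0],[0,0,0,0,0,0]], grip=0.4)

```text
t: 8.8
ee_pos: [0.5163, -0.0386, 0.1377]
tcp_rot: [-0.0, 0.502, 0.865, -0.0]
contact_force: [-0.8, 0.1, -0.5]
opening: 0.0379
finger_force: 0.0
```

```bash
python3 -c "
from h import *
go((.517,-.040,.1297),.424)
c=snap('side');b=c['img'][140:290,205:355].mean(2)
print(b[84:104,66:88].round(0).astype(int))
np.save('b2',b)
cv2.imwrite('pics/a6.png',np.hstack([cv2.resize(b[60:120,50:100],(400,480),interpolation=cv2.INTER_CUBIC)*2]).clip(0,255).astype(np.uint8))
"
```

```text
tcp [ 0.5163 -0.0386  0.1377] yawy 0.5196 q [-0.18 -0.08  2.04 -0.    1.19 -0.7 ] F [-0.85  0.09 -0.45] M [-0.035 -0.022 -0.014] open 0.0379 t 8.8
shift cm [-0.15 -0.01  0.8 ] wz deg 5.48 tilt x,y [-0.0001 -0.    ]
[[ 12  11  11   7   9  12   6  11   5   9  10  10  12   7  12  12  13  11
   18  11  15  17]
 [ 54   9   9   7  13   8   7  11   9  13  11  10  13   8  11  16  10  12
   12  15  13  12]
 [ 80  10  10  11  11  10   9  12  11   8  11  13   9   8  12  11  67  98
   87  57  30  14]
 [ 78   9  11  13  13   8  10   9  15   9  11  10   7  13  11  67 138 173
  166 146 136 133]
 [105  27   9   6   8   7   6  12   9   7   7   9  10  20  34 125 188 202
  202 204 203 202]
 [171 141 112  82  61  16  14  10   9   7   8  21  44  55  64 154 207 205
  203 204 199 187]
 [214 209 180 134 101  62  59  55  48  37  19  43  74  81  81 139 185 201
  205 200 185 177]
 [178 183 173 138 109  89  91  91  86  79  66  72  82  82  84  83 108 157
  186 191 186 196]
 [102 128 140 125 104  79  90  97  99  98  97  91  91  88  74  59  50  71
  126 181 207 207]
 [103 121 124 104  76  83  91  95  96  96 100 10
[... 275 characters left out ...]
2 103  96  81  81  75  57  63
   61  61 133 194]
 [ 61  52  44  47  58  80  92  94  92  94 100 107  95  75  80  72  62  61
   61  62  89 146]
 [ 60  59  59  57  63  74  83  93  92  94  88  87  94  93  82  70  60  61
   61  61  71  86]
 [ 62  61  61  63  71  90 100  99 100 104 106  99  93  88  81  78  61  60
   59  62  57  65]
 [ 62  61  58  57  61  88 103  97  92  97 106 101  80  80  83  70  61  61
   61  61  55  63]
 [ 65  62  57  51  54  71  86  90  88  84  89  94  94  93  80  61  61  61
   63  55  51  65]
 [ 62  65  61  58  56  63  79  93  92  98 101  93  92  83  60  59  63  63
   61  48  47  64]
 [ 57  62  66  63  59  60  71  76  71  79  88  77  65  61  61  63  64  61
   52  43  46  65]]
```

Call:
step_arm(plan=[[0,0,-2,0,0,0],[0,0,-5,0,0,0],[0,0,-8,0,0,0],[0,0,-8,0,0,0]])

```text
t: 9.35
ee_pos: [0.518, -0.0389, 0.2207]
tcp_rot: [0.003, 0.502, 0.865, 0.001]
contact_force: [-0.2, -0.0, 0.0]
opening: 0.0379
finger_force: 0.0
```

```bash
python3 -c "
from h import *
c=snap('side');b=c['img'][140:290,205:355]
V=c['img'].max(2).astype(int);a=cv2.imread('pics/side0.png').max(2).astype(int)
for n,x in(('start',a),('now',V)):
  m=np.zeros(x.shape,np.uint8);m[200:250,265:300]=1
  k=max(cv2.findContours(((x<45)&(m>0)).astype(np.uint8),0,2)[0],key=cv2.contourArea);print(n,cv2.boundingRect(k),cv2.contourArea(k))
for z in(.044,.036):
  for yaw in(1.99,2.09):
    for sx in(1,-1):
      d=np.array([np.cos(yaw),np.sin(yaw)])*.03*sx
      print(z,yaw,sx,'end top',np.round(proj(c,(.517+d[0],-.0395+d[1],z+.09)),1),'end bot',np.round(proj(c,(.517+d[0],-.0395+d[1],z+.064)),1))
o=cv2.imread('pics/side0.png')[140:290,205:355]
cv2.imwrite('pics/a7.png',np.clip(np.hstack([cv2.resize(x[60:120,50:100],(400,480),interpolation=cv2.INTER_CUBIC) for x in (o,b[:,:,::-1])]).astype(float)*1.8,0,255).astype(np.uint8))
"
```

```text
start (272, 205, 16, 28) 239.5
now (268, 209, 27, 20) 332.5
0.044 1.99 1 end top [266.1 210.3] end bot [266.5 219.3]
0.044 1.99 -1 end top [294.  218.4] end bot [293.8 227.3]
0.044 2.09 1 end top [265.5 211.3] end bot [266.  220.3]
0.044 2.09 -1 end top [294.5 217.3] end bot [294.3 226.3]
0.036 1.99 1 end top [266.2 213.1] end bot [266.6 222. ]
0.036 1.99 -1 end top [293.9 221.2] end bot [293.8 230. ]
0.036 2.09 1 end top [265.7 214.1] end bot [266.1 223. ]
0.036 2.09 -1 end top [294.4 220.1] end bot [294.2 229. ]
```

View pics/a7.png

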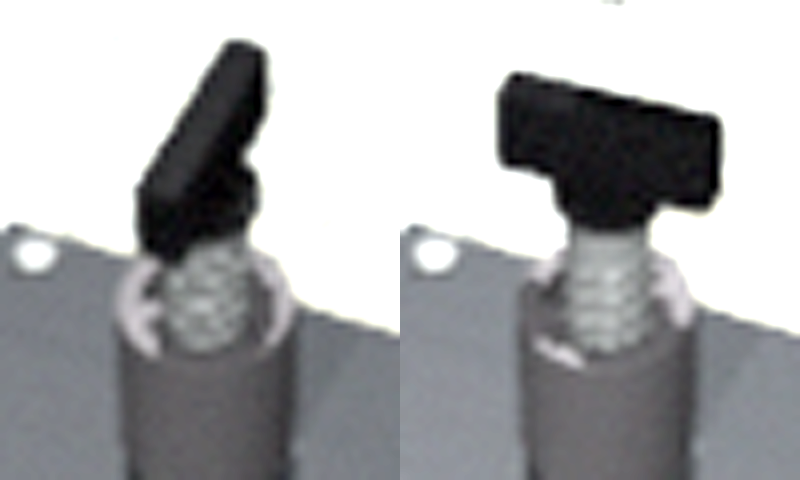

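Left half is the start. In the right half the wing is free, running from (505,75) to (720,118) at yaw about 2.1, and it is still high. I compare its height with the start and re-check the foot's yaw from the bolt heads.

```bash
python3 -c "
from h import *
c=snap('side');s0=cv2.imread('pics/side0.png')
for yaw in(.45,.5,.55):
  for sx in(1,-1):
    d=np.array([np.cos(yaw),np.sin(yaw)])*.03*sx
    print('start',yaw,sx,np.round(proj(c,(.517+d[0],-.0395+d[1],.134)),1))
x=s0.max(2).astype(int);
for n,x in(('start',x),('now',c['img'].max(2).astype(int))):
  m=np.zeros(x.shape,np.uint8);m[200:250,262:300]=1
  k=max(cv2.findContours(((x<50)&(m>0)).astype(np.uint8),0,2)[0],key=cv2.contourArea);print(n,cv2.approxPolyDP(k,1.5,True)[:,0].tolist())
  # rim top: 
for n,f in(('top','pics/top0.png'),('side','pics/side0.png')):
  cc=c if n=='side' else snap('top')
  g=cv2.imread(f).min(2);win=(205,285,250,335) if n=='top' else (225,290,230,330)
  w=(g>120).astype(np.uint8);w[:win[0]]=0;w[win[1]:]=0;w[:,:win[2]]=0;w[:,win[3]:]=0
  nn,l,st,ce=cv2.connectedComponentsWithStats(w)
  for i in range(1,nn):
    if 4<st[i,4]<60: print(n,st[i,4],ce[i].round(1),onz(cc,*ce[i],.009).round(4))
# plate corners side
"
```

```text
start 0.45 1 [285.1 204.4]
start 0.45 -1 [274.4 224.7]
start 0.5 1 [284.4 204.3]
start 0.5 -1 [275.2 224.9]
start 0.55 1 [283.7 204.1]
start 0.55 -1 [275.9 225. ]
start [[287, 206], [284, 205], [272, 224], [273, 231], [277, 232], [285, 228], [286, 222], [284, 219], [287, 214]]
now [[268, 210], [267, 218], [273, 221], [277, 228], [285, 228], [288, 224], [293, 225], [293, 214]]
top 11 [306.8 217.8] [ 0.5871 -0.085   0.009 ]
top 16 [259.3 238.9] [0.5285 0.0412 0.009 ]
top 14 [320.5 246.3] [ 0.5107 -0.1216  0.009 ]
top 16 [272.1 267.8] [0.4522 0.0062 0.009 ]
side 12 [259.  231.2] [0.5282 0.0442 0.009 ]
side 14 [316.7 248.1] [ 0.5868 -0.0835  0.009 ]
side 15 [243.5 257.9] [0.4518 0.009  0.009 ]
side 20 [304.3 276.8] [ 0.5108 -0.1185  0.009 ]
```

The bolt heads give a foot yaw of -1.139, so the wing must be at 2.003. They put the axis at about (.5195,-.0385), so my grip was about 3 mm off in x and probably tilted and jammed the screw. I re-centre and regrip.

```bash
python3 -c "
from h import *
go((.5192,-.0385,.137),.52)"
```

```text
tcp [ 0.5157 -0.0385  0.2162] yawy 0.5196 q [-0.18 -0.16  1.97  0.    1.33 -0.7 ] F [-0.77 -0.33 -0.15] M [-0.046  0.023  0.043] open 0.0378 t 9.5
shift cm [-0.19  0.32  7.92] wz deg -0.03 tilt x,y [-0.002   0.0004]
```

Call:
step_arm(plan=[[-0.15,0.25,2,0,0,0],[-0.15,0.25,5,0,0,0],[-0.15,0.25,7,0,0,0],[-0.15,0.25,8.0,0,0,0],[-0.15,0.25,8.0,0,0,0]])

```text
t: 10.12
ee_pos: [0.5202, -0.0386, 0.1381]
tcp_rot: [0.001, 0.502, 0.865, 0.0]
contact_force: [0.1, 0.6, 0.9]
opening: 0.038
finger_force: 0.0
```

Call:
step_arm(plan=[[0,0,0,0,0,0],[0,0,0,0,0,0],[0,0,0,0,0,0],[0,0,0,0,0,0],[0,0,0,0,0,0]], grip=0, force=4)

```text
t: 10.75
ee_pos: [0.5188, -0.0386, 0.137]
tcp_rot: [-0.001, 0.502, 0.865, -0.0]
contact_force: [-0.6, -0.9, -1.5]
opening: 0.0138
finger_force: 4.0
```

```bash
python3 -c "
from h import *
go((.5192,-.0385,.137),.44)"
```

```text
tcp [ 0.5188 -0.0386  0.137 ] yawy 0.5195 q [-0.18 -0.08  2.03 -0.    1.19 -0.7 ] F [-0.59 -0.9  -1.54] M [-0.058  0.111 -0.024] open 0.0138 t 10.75
shift cm [-0.01  0.05  0.  ] wz deg 4.56 tilt x,y [-0.0013  0.0001]
```

Call:
step_arm(plan=[[0,0,0,0,0,2],[0,0,0,0,0,4.5],[0,0,0,0,0,4.5],[0,0,0,0,0,4.5]])

```text
t: 11.25
ee_pos: [0.5192, -0.0387, 0.1376]
tcp_rot: [-0.0, 0.535, 0.845, -0.0]
contact_force: [-0.6, -0.6, -1.5]
opening: 0.014
finger_force: 4.0
```

```bash
python3 -c "
from h import *
go((.5192,-.0385,.137),.44)"
```

```text
tcp [ 0.5192 -0.0387  0.1376] yawy 0.4413 q [-0.18 -0.08  2.03 -0.    1.19 -0.62] F [-0.62 -0.64 -1.52] M [-0.048  0.192  0.01 ] open 0.014 t 11.25
shift cm [0.01 0.01 0.06] wz deg 0.07 tilt x,y [-0.0002  0.    ]
```

Call:
step_arm(plan=[[0,0,0,0,0,0],[0,0,0,0,0,0],[0,0,0,0,0,0],[0,0,0,0,0,0],[0,0,0,0,0,0]], grip=0.4)

```text
t: 11.88
ee_pos: [0.5193, -0.0387, 0.1377]
tcp_rot: [0.0, 0.535, 0.845, -0.0]
contact_force: [-1.5, -0.2, -0.2]
opening: 0.0381
finger_force: 0.0
```

```bash
python3 -c "
from h import *
go((.5192,-.0385,.137),.44)
c=snap('side');b=c['img'][140:290,205:355].mean(2)
print(b[84:104,66:88].round(0).astype(int))
cv2.imwrite('pics/a8.png',cv2.resize(b[60:120,50:100],(400,480),interpolation=cv2.INTER_CUBIC)*2)
"
```

```text
tcp [ 0.5193 -0.0387  0.1377] yawy 0.441 q [-0.18 -0.08  2.03 -0.    1.19 -0.62] F [-1.45 -0.17 -0.21] M [-0.043  0.058 -0.008] open 0.0381 t 11.88
shift cm [0.02 0.   0.07] wz deg 0.06 tilt x,y [ 0. -0.]
[[ 86   8  10  13  14   9   2   3  10   9   4  10  14   9   9  14   9  14
   16  14  14  14]
 [141  12  10   9  11  11  12  11   7  11   9   9   7   5   9  10  11  30
   31  19  17  16]
 [160  10   9  12   6   8   8   9  12  13  12   7   5  10  10  23  71 120
  126 100  79  38]
 [159  76  40  28  10  13   8  10   8  11  10   9  11   9  20  98 155 188
  193 177 160 140]
 [178 141 136 130  84  28  15  11  13   8   7  13  22  38  51 138 196 202
  202 204 205 203]
 [204 189 195 196 148  64  58  55  39  17  15  29  58  71  74 126 186 205
  203 205 200 188]
 [214 211 191 181 149  81  90  90  79  67  59  66  86  84  78 114 168 201
  207 202 184 178]
 [179 185 174 138 104  77  89  97 100 100  94  90  92  86  82  79 109 158
  185 190 185 196]
 [103 127 139 126 106  81  90  99 102 101 101  95  97  94  79  61  51  71
  127 182 208 207]
 [104 120 124 104  80  85  95 104 102 106 111 104 100  93 
[... 383 characters left out ...]
  62
   62  63  88 144]
 [ 61  58  60  58  68  85  86  89  94  98  99  96  96  97  89  74  60  62
   61  61  70  87]
 [ 64  61  60  62  73  86  96 104 105 108 116 110  99  90  84  82  61  60
   59  61  57  64]
 [ 63  62  58  59  58  77  94  99 100 109 123 114  85  88  90  74  61  60
   61  59  56  64]
 [ 83  85  57  50  56  70  83  86  90  96  98  93 101 102  92  75  61  62
   61  55  49  66]
 [ 92 100  63  58  57  62  81  95  96 105 101  86 100  90  59  59  61  64
   59  49  47  65]
 [ 64  72  65  63  60  60  72  79  77  90  94  71  64  63  62  65  64  62
   55  42  47  65]][ WARN:0@1.719] global loadsave.cpp:1063 imwrite_ Unsupported depth image for selected encoder is fallbacked to CV_8U.
```

Call:
step_arm(plan=[[0,0,0,0,0,0],[0,0,0,0,0,0],[0,0,0,0,0,0],[0,0,0,0,0,4],[0,0,0,0,0,8],[0,0,0,0,0,10],[0,0,0,0,0,6],[0,0,0,0,0,3],[0,0,0,0,0,0],[0,0,0,0,0,-3],[0,0,0,0,0,-6]], grip=0.175, force=4)

```text
t: 13.3
ee_pos: [0.5193, -0.0387, 0.1377]
tcp_rot: [-0.0, 0.49, 0.872, -0.0]
contact_force: [-0.0, -0.3, -0.8]
opening: 0.0164
finger_force: 0.6
```

```bash
cat > look.py <<'E'
from h import *
go((.5192,-.0385,.137),.44)
c=snap('side');b=c['img'][140:290,205:355].mean(2)
for z in(.102,.094):
    th=np.linspace(0,2*np.pi,73);q=np.array([proj(c,(.5192+.015*np.cos(a),-.0387+.015*np.sin(a),z)) for a in th])-[205,140]
    print(z,"collar bottom row at col 75",q[:,1].max().round(1))
for col in range(70,81):
    g=b[:,col];r=[i for i in range(80,100) if g[i]<50<=g[i+1]]
    print(col,[round(i+(50-g[i])/(g[i+1]-g[i]),1) for i in r],end=' ')
print()
E
python3 look.py
```

```text
tcp [ 0.5193 -0.0387  0.1377] yawy 0.5476 q [-0.18 -0.08  2.03  0.    1.19 -0.73] F [-0.01 -0.29 -0.8 ] M [-0.008 -0.002  0.012] open 0.0164 t 13.3
shift cm [0.02 0.   0.07] wz deg 6.17 tilt x,y [-0.0001  0.    ]
0.102 collar bottom row at col 75 90.0
0.094 collar bottom row at col 75 92.6
70 [np.float64(89.7)] 71 [np.float64(91.0)] 72 [np.float64(91.5)] 73 [np.float64(91.7)] 74 [np.float64(91.7)] 75 [np.float64(91.8)] 76 [np.float64(91.8)] 77 [np.float64(91.6)] 78 [np.float64(91.4)] 79 [np.float64(91.3)] 80 [np.float64(91.0)]
```

The collar's edge went from row 89.0 to 91.8, which matches an 8 mm drop, and the pads now feel the backward block. Next I open, align to the foot axis, lower 8 mm and grip.

Call:
step_arm(plan=[[0,0,0,0,0,3],[0,0,0.2,0,0,6],[0,0,0.6,0,0,6.5],[0,0,0.85,0,0,6.5],[0,0,0.85,0,0,6.5],[0,0,0.85,0,0,6.5]], grip=0.4)

```text
t: 14.1
ee_pos: [0.5193, -0.0387, 0.1292]
tcp_rot: [0.0, 0.539, 0.842, -0.0]
contact_force: [0.2, -0.3, -0.6]
opening: 0.038
finger_force: 0.0
```

Call:
step_arm(plan=[[0,0,0,0,0,0],[0,0,0,0,0,0],[0,0,0,0,0,0],[0,0,0,0,0,0],[0,0,0,0,0,0],[0,0,0,0,0,0]], grip=0, force=8)

```text
t: 14.85
ee_pos: [0.5193, -0.0387, 0.1293]
tcp_rot: [0.0, 0.539, 0.842, 0.0]
contact_force: [-0.7, -1.5, 0.2]
opening: 0.0138
finger_force: 8.0
```

```bash
python3 look.py
```

```text
tcp [ 0.5193 -0.0387  0.1293] yawy 0.4323 q [-0.18 -0.07  2.04 -0.    1.17 -0.61] F [-0.65 -1.46  0.16] M [-0.048  0.087  0.016] open 0.0138 t 14.85
shift cm [ 0.02 -0.   -0.77] wz deg -0.44 tilt x,y [ 0.0001 -0.    ]
0.102 collar bottom row at col 75 90.0
0.094 collar bottom row at col 75 92.6
70 [np.float64(89.7)] 71 [np.float64(91.0)] 72 [np.float64(83.9), np.float64(91.4)] 73 [np.float64(91.5)] 74 [np.float64(91.7)] 75 [np.float64(91.7)] 76 [np.float64(91.7)] 77 [np.float64(91.6)] 78 [np.float64(91.2)] 79 [np.float64(91.0)] 80 [np.float64(90.7)]
```

Call:
step_arm(plan=[[0,0,0.04,0,0,10],[0,0,0.09,0,0,20],[0,0,0.13,0,0,30],[0,0,0.18,0,0,40],[0,0,0.22,0,0,50],[0,0,0.27,0,0,60],[0,0,0.27,0,0,60]])

```text
t: 15.78
ee_pos: [0.5187, -0.0387, 0.1265]
tcp_rot: [-0.0, 0.887, 0.461, -0.001]
contact_force: [-2.9, -0.3, 2.9]
opening: 0.0141
finger_force: 8.0
```

```bash
python3 look.py
```

```text
tcp [ 0.5187 -0.0387  0.1265] yawy -0.6127 q [-0.18 -0.06  2.04 -0.    1.17  0.44] F [-2.92 -0.34  2.91] M [-0.065  0.844  0.004] open 0.0141 t 15.78
shift cm [ 0.04  0.02 -1.05] wz deg -60.32 tilt x,y [-0.0016 -0.0001]
0.102 collar bottom row at col 75 90.0
0.094 collar bottom row at col 75 92.6
70 [np.float64(90.2)] 71 [np.float64(91.5)] 72 [np.float64(91.9)] 73 [np.float64(92.4)] 74 [np.float64(93.5)] 75 [np.float64(95.4)] 76 [np.float64(95.5)] 77 [np.float64(95.5)] 78 [np.float64(95.5)] 79 [np.float64(95.5)] 80 [np.float64(95.2)]
```

Call:
step_arm(plan=[[-0.03,-0.05,0.03,0,0,10],[-0.03,-0.05,0.08,0,0,20],[-0.03,-0.05,0.12,0,0,30],[-0.03,-0.05,0.17,0,0,40],[-0.03,-0.05,0.21,0,0,50],[-0.03,-0.05,0.25,0,0,60],[-0.03,-0.05,0.3,0,0,70],[-0.03,-0.05,0.34,0,0,80],[-0.03,-0.05,0.39,0,0,90],[-0.03,-0.05,0.43,0,0,100],[-0.03,-0.05,0.48,0,0,110],[-0.03,-0.05,0.52,0,0,120]])

```text
t: 17.32
ee_pos: [0.5188, -0.0383, 0.1214]
tcp_rot: [-0.0, 0.842, -0.54, -0.0]
contact_force: [-2.1, 1.3, 1.6]
opening: 0.0139
finger_force: 8.0
```

Call:
step_arm(plan=[[0,0,0,0,0,0],[0,0,0,0,0,0]])

```text
t: 17.58
ee_pos: [0.5186, -0.0386, 0.1213]
tcp_rot: [0.0, 0.843, -0.538, -0.0]
contact_force: [-2.7, 0.3, 2.4]
opening: 0.0139
finger_force: 8.0
```

```bash
python3 look.py
```

```text
tcp [ 0.5186 -0.0386  0.1213] yawy -2.7059 q [-0.18 -0.06  2.04  0.    1.16  2.53] F [-2.72  0.27  2.35] M [ 0.044  0.645 -0.119] open 0.0139 t 17.57
shift cm [ 0.02 -0.06 -1.57] wz deg -180.25 tilt x,y [-0.0003  0.0001]
0.102 collar bottom row at col 75 90.0
0.094 collar bottom row at col 75 92.6
70 [np.float64(91.8)] 71 [np.float64(93.3)] 72 [np.float64(93.9)] 73 [np.float64(94.4)] 74 [np.float64(94.7)] 75 [np.float64(94.7)] 76 [np.float64(94.8)] 77 [np.float64(94.8)] 78 [np.float64(94.8)] 79 [np.float64(94.7)] 80 [np.float64(94.5)]
```

Half a turn is done: the edge is at row 94.8, 8 mm lower. Now I open wide, turn the gripper back half a turn around the wing, and regrip.

Call:
step_arm(plan=[[0,0,0,0,0,0],[0,0,0,0,0,0],[0,0,0,0,0,0],[0,0,0,0,0,0],[0,0,0,0,0,0],[0,0,0,0,0,0],[0,0,0,0,0,0],[0,0,0,0,0,0],[0,0,0,0,0,0]], grip=1)

```text
t: 18.75
ee_pos: [0.5187, -0.0386, 0.1213]
tcp_rot: [0.0, 0.842, -0.539, 0.0]
contact_force: [-0.4, 0.1, 0.2]
opening: 0.0937
finger_force: 0.0
```

Call:
step_arm(plan=[[0,0,0,0,0,-8],[0,0,0,0,0,-18],[0,0,0,0,0,-28],[0,0,0,0,0,-38],[0,0,0,0,0,-48],[0,0,0,0,0,-58],[0,0,0,0,0,-68],[0,0,0,0,0,-78],[0,0,0,0,0,-88],[0,0,0,0,0,-98],[0,0,0,0,0,-108],[0,0,0,0,0,-118]])

```text
t: 20.25
ee_pos: [0.5187, -0.0386, 0.1213]
tcp_rot: [-0.0, 0.895, 0.447, 0.0]
contact_force: [-0.4, -0.6, 0.5]
opening: 0.0948
finger_force: 0.0
```

Call:
step_arm(plan=[[0,0,0,0,0,-10],[0,0,0,0,0,-20],[0,0,0,0,0,-30],[0,0,0,0,0,-40],[0,0,0,0,0,-50],[0,0,0,0,0,-58],[0,0,0,0,0,-62],[0,0,0,0,0,-62]])

```text
t: 21.25
ee_pos: [0.5187, -0.0386, 0.1212]
tcp_rot: [-0.0, 0.539, 0.842, -0.0]
contact_force: [0.6, -0.2, 0.3]
opening: 0.0947
finger_force: 0.0
```

```bash
python3 look.py
```

```text
tcp [ 0.5187 -0.0386  0.1212] yawy 0.4315 q [-0.18 -0.06  2.04 -0.    1.16 -0.61] F [ 0.61 -0.21  0.27] M [-0.119  0.014  0.008] open 0.0947 t 21.25
shift cm [-0.01  0.05 -1.58] wz deg -0.48 tilt x,y [-0. -0.]
0.102 collar bottom row at col 75 90.0
0.094 collar bottom row at col 75 92.6
70 [] 71 [] 72 [np.float64(94.9), np.float64(96.4)] 73 [np.float64(93.7)] 74 [np.float64(94.0)] 75 [np.float64(94.0)] 76 [np.float64(94.0)] 77 [np.float64(93.9)] 78 [np.float64(93.8)] 79 [np.float64(93.6)] 80 [np.float64(93.0)]
```

Call:
step_arm(plan=[[0.03,-0.07,0,0,0,0],[0.03,-0.07,0,0,0,0],[0.03,-0.07,0,0,0,0],[0.03,-0.07,0,0,0,0],[0.03,-0.07,0,0,0,0],[0.03,-0.07,0,0,0,0],[0.03,-0.07,0,0,0,0],[0.03,-0.07,0,0,0,0],[0.03,-0.07,0,0,0,0],[0.03,-0.07,0,0,0,0],[0.03,-0.07,0,0,0,0]], grip=0, force=8)

```text
t: 22.68
ee_pos: [0.5179, -0.0387, 0.1213]
tcp_rot: [0.0, 0.539, 0.842, -0.0]
contact_force: [0.2, -0.2, 0.1]
opening: 0.014
finger_force: 8.0
```

```bash
python3 look.py | head -2
```

```text
tcp [ 0.5179 -0.0387  0.1213] yawy 0.4323 q [-0.18 -0.06  2.05 -0.    1.16 -0.61] F [ 0.22 -0.23  0.09] M [-0.114  0.035 -0.004] open 0.014 t 22.68
shift cm [-0.04  0.12 -1.57] wz deg -0.44 tilt x,y [ 0. -0.]
```

Call:
step_arm(plan=[[0,0,0.03,0,0,10],[0,0,0.08,0,0,20],[0,0,0.12,0,0,30],[0,0,0.17,0,0,40],[0,0,0.21,0,0,50],[0,0,0.25,0,0,60],[0,0,0.3,0,0,70],[0,0,0.34,0,0,80],[0,0,0.39,0,0,90],[0,0,0.43,0,0,100],[0,0,0.48,0,0,110],[0,0,0.52,0,0,120]])

```text
t: 24.22
ee_pos: [0.5178, -0.0386, 0.116]
tcp_rot: [-0.0, 0.999, -0.048, -0.0]
contact_force: [-0.2, 0.7, -0.7]
opening: 0.0136
finger_force: 8.0
```

```bash
python3 look.py | head -2
```

```text
tcp [ 0.5178 -0.0386  0.116 ] yawy -1.6678 q [-0.18 -0.05  2.05  0.    1.15  1.49] F [-0.19  0.71 -0.7 ] M [0.067 0.278 0.009] open 0.0136 t 24.23
shift cm [ 0.14 -0.02 -2.1 ] wz deg -120.77 tilt x,y [-0.0004  0.0002]
```

Call:
step_arm(plan=[[0,0,0.04,0,0,10],[0,0,0.09,0,0,20],[0,0,0.13,0,0,30],[0,0,0.18,0,0,40],[0,0,0.22,0,0,50],[0,0,0.27,0,0,60],[0,0,0.27,0,0,60],[0,0,0.27,0,0,60]])

```text
t: 25.28
ee_pos: [0.5178, -0.0384, 0.1133]
tcp_rot: [-0.0, 0.843, -0.538, -0.0]
contact_force: [-1.4, 1.4, -0.8]
opening: 0.014
finger_force: 8.0
```

```bash
python3 look.py; python3 -c "
from h import *
s=snap('side')['img'][150:270,200:360]
cv2.imwrite('pics/a9.png',np.clip(cv2.resize(s,(800,600),interpolation=cv2.INTER_CUBIC)[:,:,::-1]*1.5,0,255).astype(np.uint8))"
```

```text
tcp [ 0.5178 -0.0384  0.1133] yawy -2.706 q [-0.18 -0.05  2.05  0.    1.14  2.53] F [-1.36  1.39 -0.8 ] M [0.424 0.228 0.017] open 0.014 t 25.27
shift cm [ 0.07 -0.12 -2.37] wz deg -180.25 tilt x,y [-0.0004  0.0006]
0.102 collar bottom row at col 75 90.0
0.094 collar bottom row at col 75 92.6
70 [np.float64(96.4)] 71 [np.float64(96.4)] 72 [np.float64(96.9)] 73 [np.float64(97.1)] 74 [np.float64(97.3)] 75 [np.float64(97.6)] 76 [np.float64(97.5)] 77 [np.float64(97.5)] 78 [np.float64(97.3)] 79 [np.float64(96.9)] 80 [np.float64(96.1)]
```

View pics/a9.png

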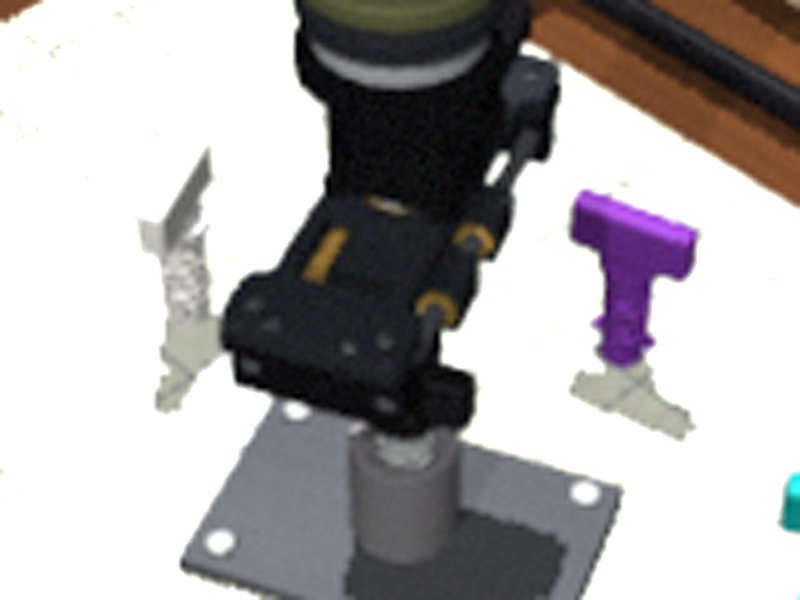

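The picture shows the screw seated low in the socket, with only a short piece of shank visible at (405,445). The wing is still gripped and upright, and the neighbours are untouched. The collar's edge fell from row 91.7 to 97.5, about 16 mm, which is one full turn.

```bash
python3 -c "
from plant import hand_in
print(hand_in())"
```

```text
the job is handed in; nothing more can be done
None
```

I turned the screw backward until it dropped 8 mm into the thread. I then turned it one full turn forward, about 16 mm down, and handed the job in with the wing still gripped and upright.

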